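# Tip the used weighing cups into the wash basin and lock the hopper

### The job

Put the empty used cup from beside the balance into the yellow tipping hopper next to the cup already there, and let go of it. Then lift the hopper's handle so that it tips forward over its wheel and both cups drop into the blue basin, lower the handle gently all the way back down without letting it drop, and finally push the R-clip home through the hitch pin until its bow springs over, so the hopper is locked. Leave the cup that holds orange sample and the other things on the bench alone.

Things in the scene. Friction and masses are not known exactly. Their poses are not given: they have to be found in the camera images.
- dock: Fixed base plate, 6 mm thick, carrying hopper, hitch pin and basin; its pose and yaw differ from run to run. Origin on the worktop right under the hopper's wheel axle; x points in the tipping direction (towards the basin), y to its left, z up. The axle is parallel to y, 30 mm above the origin. The hitch pin, a 14 mm thick steel post, stands at x -60, y +95, its top 90 mm high.
- hopper (a joint): Tip angle of the yellow hopper about the axle: 0 = down and level, grows as the handle is lifted, stop at 1.05. The hopper weighs about 0.6 kg and falls back freely when let go.
- hopper_floor (a point): Middle of the hopper's flat floor, on its upper face (62 mm above the worktop when level, 45 mm behind the axle); its axes are the hopper's. The hopper is open at the top and at the front (+x); inside 117 mm along x, 124 mm along y; its rear and side walls stand 40 mm above the floor, 3 mm thick.
- handle_bar (a point): Centre of the black round crossbar of the hopper's handle, 12 mm thick, 104 mm long along y between two 10 mm shafts that run down to the hopper. At rest 150 mm behind the axle (-x) and 128 mm above the worktop, free below and on both sides; it turns with the hopper about the axle (98 mm above the axle at rest). It can turn between gripping pads.
- basin_floor (a point): Middle of the blue basin's floor, on its upper face, 6 mm above the worktop; axes as dock. The basin is 125 mm along x and 160 mm along y outside; its walls are 5 mm thick and 48 mm high, except a 12 mm lip on the side towards the hopper.
- r_clip (a joint): How far the R-clip has been pushed (m): 0 = drawn back, its leg just in the mouth of the pin's cross hole; 0.024 = home (it reads 0.023 to 0.0245 there). It slides in the dock's -y direction (towards the hopper), easily for the first 9 mm, then the bow meets the pin and it takes 5 to 8 N; past about 0.017 the bow springs over the pin, the clip jumps home by itself and stays.
- clip_eye (a point): Centre of the R-clip's round eye, a ring of 4 mm steel wire 24 mm across lying level, 74 mm above the worktop; its outer edge, 12 mm from this point in the dock's +y direction, is where to push. It moves with the clip; nothing is beneath it but the worktop and free space lies outside it.
- used_cup_mid (a point): Centre (half-way up) of the empty used cup: light metal weighing cup, 47 mm across the rim, 42 mm across the body, 39 mm high, open at the top, 30 g, standing on the worktop to the right of the balance.
- loaded_cup_mid (a point): Centre (half-way up) of the empty cup that already stands in the hopper, in its right half (dock -y): the same, 51 mm across the rim, 46 mm across the body.
- filled_cup_mid (a point): Centre (half-way up) of the cup to leave alone: 55 mm across the rim, 39 mm high, with orange sample inside, also to the right of the balance; it may stand nearer or farther than the used cup.
- balance: The balance, fixed, 295 mm along x, 207 mm along y, with a glass draught shield about 170 mm high; its glass lid stands open, leaning up at the back to about 0.33 m; origin under its centre. Behind the work, from about x = 0.72 on, a bottle rack overhangs the worktop at a height of about 0.4 m, and a red fume hood hangs over the robot's left shoulder at a height of about 0.8 m: keep the arm clear of both.
- timer: White timer lying flat, 65x65x18 mm, in front of the balance; leave alone.
- marker: Marker pen with a blue cap, 134 mm long, lying in front of the hotplate; leave alone.
- label_roll: White roll of labels, 60 mm across, 50 mm high, right of the balance; leave alone.
- wash_bottle: Yellow-green wash bottle, 180 mm high, left of the hotplate; leave alone.
Things that resemble listed ones, but are neither listed nor needed, are in the scene too. What is shaped like the part that bears loaded_cup_mid but purple is not meant.

How it is judged:
On the way, in this order (a step that is already met when the one before it is completed fails the run):
1. the used cup has been let go inside the level hopper, beside the other cup (x of used_cup_mid in the frame of hopper_floor between -0.06 and 0.06 m and y of used_cup_mid in the frame of hopper_floor between -0.062 and 0.062 m and z of used_cup_mid in the frame of hopper_floor between 0 and 0.045 m and x of loaded_cup_mid in the frame of hopper_floor between -0.06 and 0.06 m and y of loaded_cup_mid in the frame of hopper_floor between -0.062 and 0.062 m and z of loaded_cup_mid in the frame of hopper_floor between 0 and 0.045 m and value of joint hopper below 0.05 rad and contact force between the fingers and used_cup below 0.05 N), for 0.2 s.
2. the hopper is tipped forward and both cups have dropped into the basin (x of used_cup_mid in the frame of basin_floor between -0.0625 and 0.0625 m and y of used_cup_mid in the frame of basin_floor between -0.08 and 0.08 m and z of used_cup_mid in the frame of basin_floor between 0 and 0.075 m and x of loaded_cup_mid in the frame of basin_floor between -0.0625 and 0.0625 m and y of loaded_cup_mid in the frame of basin_floor between -0.08 and 0.08 m and z of loaded_cup_mid in the frame of basin_floor between 0 and 0.075 m and value of joint hopper above 0.3 rad), for 0.1 s.
3. the hopper is back down and level (value of joint hopper below 0.04 rad), for 0.2 s.
4. the R-clip has sprung home (value of joint r_clip above 0.021 m and value of joint hopper below 0.04 rad), for 0.2 s.
At the end, for the whole second after the job is handed in: Both used cups lie at rest in the blue basin (centres within its walls and less than 75 mm above its floor, any way up), the hopper is down (tip angle under 0.04 rad), the R-clip is home (pushed more than 21 of its 24 mm), and the cup with orange sample stands upright within 30 mm of where it stood (all of step 4 and x of used_cup_mid in the frame of basin_floor between -0.0625 and 0.0625 m and y of used_cup_mid in the frame of basin_floor between -0.08 and 0.08 m and z of used_cup_mid in the frame of basin_floor between 0 and 0.075 m and x of loaded_cup_mid in the frame of basin_floor between -0.0625 and 0.0625 m and y of loaded_cup_mid in the frame of basin_floor between -0.08 and 0.08 m and z of loaded_cup_mid in the frame of basin_floor between 0 and 0.075 m and linear speed of each of used_cup, loaded_cup below 0.03 m/s and distance of filled_cup_mid from where it was at the start of the episode below 0.03 m and angle between filled_cup_mid's own z axis and vertical below 0.3 rad); the robot touches nothing.
It fails at once if the hopper is dropped: it swings down faster than 3 rad/s (velocity of joint hopper below -3 rad/s).
It fails at once if the cup with orange sample is knocked over or carried off (angle between filled_cup_mid's own z axis and vertical above 0.5 rad or distance of filled_cup_mid from where it was at the start of the episode above 0.03 m).
It fails at once if another loose thing on the bench is shifted by more than 50 mm (distance of any of timer, marker, label_roll, wash_bottle from where it was at the start of the episode above 0.05 m).
It also fails if it takes over 67 s, if anything falls off the work surface, if the arm or the gripper's body presses on something with over 40 N, if the wrist force passes 120 N, or if a joint passes its speed limit or range.

### The arm

A 6-joint arm with a two-finger parallel gripper is mounted at the origin on a cart in front of the work surface, level with it; the furniture and walls round the work are solid. World frame = base frame: x ahead of the robot, y to its left, z up, the work surface at z = 0. Lengths are in m, angles in rad, forces in N, time in s.
With the tool pointing down it reaches from about 0.225 to 0.875 m from the base axis. Payload 3.4 kg.
Tool frame: the origin (TCP) lies on the centre line of the jaws, within the pads' length; the fingertips stand 19 mm ahead of it and the grasp point (between the pads) is the TCP; z points along the fingers, y is the direction in which the jaws open and shut (so a half turn about z gives the same grasp; the last joint's range is limited). The gripper opens to 85 mm and grips with 20 to 120 N. Pads are 22 mm wide; open, the fingers measure 114 mm over their backs; the gripper's body (76 mm by 85 mm) begins 54 mm behind the grasp point. The pads swing forward as they close: fully open they stand 13 mm farther back than shut.
Start: joints at [-1.236, 0.276, 1.505, -0, 1.361, -0.121], TCP at [0.253, -0.516, 0.25] pointing down, gripper open.
Joint ranges: [-2.89, 2.89], [-0.75, 2.08], [0.22, 2.7], [-1.18, 4.32], [0.11, 2.71], [-2.7, 2.7]. Speed limits (rad/s): [2.57, 2.57, 3.14, 3.14, 3.14, 3.14].

### API

Orientations are given as a unit quaternion [w, x, y, z].
In Python, from rig import monitor, eyes, manip, models gives the robot as it stands.
- The arm moves only by the tool send_rows, never from a script. Its argument "deltas" is a list of rows, each an object with "dp": the shift along the world's x, y, z each as a share of 0.12 m, from -1 to 1, a list of three; "rotation": the turn, a rotation vector about the world's x, y, z each as a share of 0.5 rad, from -1 to 1, a list of three. In form: [{"dp": [dx, dy, dz], "rotation": [rx, ry, rz]}, ...]. A call has 1 to 12 rows; each row is the pose to reach, as a shift and turn from the pose commanded when the call began; what a row does not reach only later rows make up. A row lasts 1/12 s, in which the tool goes at most 41.7 mm and 7.16 degrees, less where a joint would pass 70% of its speed; a pose out of reach is approached as far as the arm can. A call with a number of a shift or a turn outside -1 to 1 is refused whole. A call with a gripper value outside its range is refused whole. "fingers" is the closure, from -1 (fully open) to 1 (shut), set as the call begins (left out, the last holds). The fingers move at their own pace and stop on an object; "grip_force" is the grip in N (left out, the last holds). Time passes only in rows, so rows that repeat a pose let the fingers close. It gives the time, the measured TCP pose, the force and the opening at its end, in the units of the state.
- monitor.get_state(): the state, without advancing time (a new reading comes with each control period).
- eyes.get_image(name): name is "scene" or "top" or "wrist"; returns a dict with "color" (400x640x3 uint8, red, green, blue), "depth" (400x640 float32, m along the optical axis (not along the pixel's ray), 0 where there is no reading), "mtx" (3x3 intrinsics, pixels), "rvec" (rotation vector, rad) and "tvec" (3), from world to camera coordinates, as OpenCV has them. Camera axes: x right, y down, z forward; pixel columns grow to the right and rows downward; lengths in m; the calibration is good to about 2 mm. A picture is of the moment at which its call begins.
- manip.sign_off(): hands the job in, once; it reports no verdict.
Trained networks look in a picture, given as the dict that the camera call returned (one of the last four; its "shot" number tells which), for a name from the list of things; names that differ only in an ending like _2 or _b are one class to them, and where a whole thing is asked for, a point or a joint stands for the part that bears it (a point fixed in the world has none). Each returns a list of dicts, best first, with "score" (0 to 1); they miss things now and then, are a little off and sometimes report something else, mostly with a low value. They report only what shows in the picture. A call takes as long as a camera call. They do not tell look-alikes from the thing itself.
- models.find_in(name, picture): "box" ([left, top, right, bottom] in pixels, round what is visible of it).
The state is a dict: "clock": time; "qpos": joint angles; "qd": joint speeds; "effort": joint torques, N m; "position": TCP position; "ee_rot": TCP orientation; "contact_force": force on the tool from outside, world axes, zero at the start; "moment": the same for the moment, N m; "width": finger opening in m.
Only numpy, scipy, OpenCV 4.12 (cv2) and the standard library are available. Lean on these libraries where they do the work, as an engineer would, in place of code of your own. Each camera call takes 0.05 s, during which the arm holds its last target.

## Working session

There is one attempt and no reset: what is moved stays moved. The work goes in short steps, Python scripts to look and compute and a tool call to move; the robot and the scene stay as the last step left them, time stands still between calls to the robot, and variables do not carry over. Pictures are saved under pics/ and viewed, and the job is handed in when it is done.

Besides the shell and the picture viewer there is one more tool, called after "Emit:" by a JSON object that holds its "name" and its "arguments", one argument or row to a line. send_rows: Moves the arm, as the interface text tells. Its arguments: {"type":"object","properties":{"deltas":{"type":"array","items":{"type":"object","properties":{"dp":{"type":"array","items":{"type":"number"}},"rotation":{"type":"array","items":{"type":"number"}}}}},"fingers":{"type":"number"},"grip_force":{"type":"number"}},"required":["deltas"]}

```bash
ls; mkdir -p pics
cat > h.py <<'E'
import numpy as np, cv2, pickle
from rig import monitor, eyes, manip, models
def get(name):
    p=eyes.get_image(name); pickle.dump(p,open(f'{name}.pkl','wb')); return p
def load(name): return pickle.load(open(f'{name}.pkl','rb'))
def save(p,f): cv2.imwrite('pics/'+f,cv2.cvtColor(p['color'],cv2.COLOR_RGB2BGR))
def cam(p):
    R=cv2.Rodrigues(np.array(p['rvec'],float))[0]; t=np.array(p['tvec'],float).ravel(); return np.array(p['mtx']),R,t
def world(p,us,vs,ds=None):
    K,R,t=cam(p); us=np.asarray(us);vs=np.asarray(vs)
    d=p['depth'][vs.astype(int),us.astype(int)] if ds is None else ds
    c=np.stack([(us-K[0,2])/K[0,0]*d,(vs-K[1,2])/K[1,1]*d,d],-1)
    return (c-t)@R
def cloud(p):
    v,u=np.mgrid[0:p['depth'].shape[0],0:p['depth'].shape[1]]
    return world(p,u,v,p['depth'])
def plane(p,u,v,z):
    K,R,t=cam(p); C=-R.T@t; r=R.T@np.array([(u-K[0,2])/K[0,0],(v-K[1,2])/K[1,1],1]); return C+r*(z-C[2])/r[2]
def proj(p,X):
    K,R,t=cam(p); c=R@np.asarray(X)+t; return (K@c)[:2]/c[2]
E
python3 - <<'E'
from h import *
print(monitor.get_state())
for n in ['scene','top']:
    p=get(n); save(p,n+'0.png'); print(n,cam(p))
    for k in ['hopper','handle_bar','used_cup_mid','loaded_cup_mid','filled_cup_mid','clip_eye','basin_floor','balance','dock','label_roll']:
        try: print(k,[(np.round(r['box']).astype(int).tolist(),round(r['score'],2)) for r in models.find_in(k,p)][:6])
        except Exception as e: print(k,e)
E
```

```text
pics
{'clock': 0.0, 'qpos': array([-1.23594393e+00,  2.76617183e-01,  1.50614793e+00,  2.10930077e-05,
        1.36068858e+00, -1.21013420e-01]), 'qd': array([-3.09724290e-04,  1.11112924e-04, -1.01840451e-03, -1.82448606e-05,
        1.47049600e-03, -5.23587075e-04]), 'effort': array([ 2.62682352e-04, -4.16771436e+01, -2.45800924e+01, -2.99022554e-05,
        1.08375467e-02, -2.17140456e-05]), 'position': array([ 0.25296904, -0.51581364,  0.24942113]), 'ee_rot': array([-9.26308073e-04,  9.74135642e-01,  2.25962131e-01, -8.90477764e-05]), 'contact_force': array([-0.26242064,  0.27192308,  0.23697786]), 'moment': array([ 0.07692587, -0.00086417,  0.00965486]), 'width': 0.08552980850183659}
scene (array([[435.94787228,   0.        , 321.28597737],
       [  0.        , 435.94787228, 205.35767053],
       [  0.        ,   0.        ,   1.        ]]), array([[ 0.89213805, -0.45174626,  0.00387639],
       [-0.34055518, -0.6781391 , -0.65126764],
       [ 0.29683645,  0.57970051, -0.75883822]]), array([-0.47141894,  0.29964142,  1.20532256]))
hopper [([299, 193, 363, 252], 0.88)]
handle_b
[... 674 characters left out ...]
  ]]), array([[-0.09357697, -0.99559366,  0.00605169],
       [-0.97238017,  0.09008631, -0.21531665],
       [ 0.21382271, -0.02603323, -0.97652553]]), array([0.07849823, 0.55818008, 1.2109648 ]))
hopper [([304, 173, 358, 228], 0.64)]
handle_bar [([303, 170, 361, 228], 0.9)]
used_cup_mid [([451, 218, 464, 233], 0.71), ([395, 231, 417, 254], 0.48)]
loaded_cup_mid [([269, 203, 278, 215], 0.7), ([334, 183, 349, 201], 0.6)]
filled_cup_mid [([445, 182, 463, 199], 0.76)]
clip_eye [([298, 213, 305, 216], 0.49)]
basin_floor [([279, 134, 365, 233], 0.61)]
balance [([306, 170, 362, 228], 0.62)]
dock [([279, 134, 364, 230], 0.78), ([295, 211, 304, 216], 0.68)]
label_roll [([428, 154, 444, 176], 0.67)]
```

View pics/scene0.png

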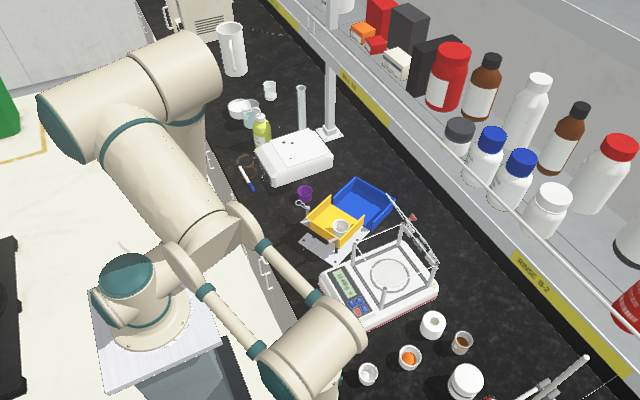

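View pics/top0.png

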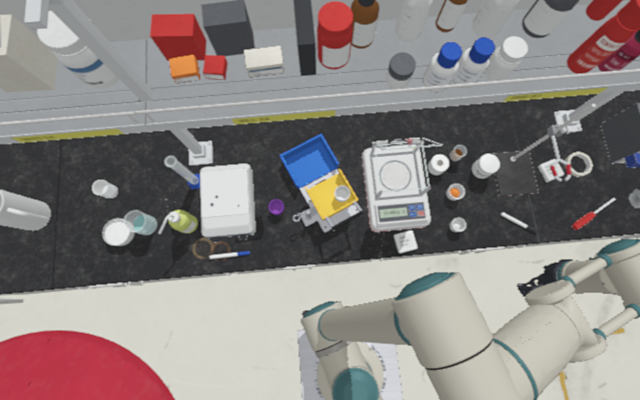

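The used cup is the empty one at top (457,225) and scene (368,374). Three things could be mistaken for it:
- the orange cup at top (455,191) and scene (410,357)
- the brown vial at top (459,152) and scene (462,343)
- the purple cup at top (276,207)

Next I'll crop in and measure.

Run:
```python
from h import *
t=load('top'); s=load('scene')
def crop(p,x0,y0,x1,y1,k): return cv2.resize(cv2.cvtColor(p['color'][y0:y1,x0:x1],cv2.COLOR_RGB2BGR),None,fx=k,fy=k,interpolation=cv2.INTER_CUBIC)
cv2.imwrite('pics/c1.png',crop(t,270,130,370,235,5.7))
cv2.imwrite('pics/c2.png',crop(s,290,170,400,270,6))
cv2.imwrite('pics/c3.png',np.vstack([crop(t,390,140,490,240,3),crop(s,340,300,440,400,3)]))
ct=cloud(t);cs=cloud(s)
for n,p,c,box in [('used',t,ct,(447,216,467,235)),('fill',t,ct,(443,180,466,201)),('used',s,cs,(358,361,380,389)),('fill',s,cs,(397,343,424,372)),('brown',t,ct,(450,145,468,162)),('loaded',t,ct,(330,181,352,203))]:
    q=c[box[1]:box[3],box[0]:box[2]].reshape(-1,3); lo=0.025 if n!='loaded' else .09
    q=q[(q[:,2]>lo)&(q[:,2]<.12)]
    print(n,len(q),q.min(0).round(3),q.max(0).round(3),((q.min(0)+q.max(0))/2).round(3))
```

```text
used 65 [ 0.423 -0.44   0.026] [ 0.466 -0.395  0.044] [ 0.445 -0.417  0.035]
fill 94 [ 0.534 -0.455  0.025] [ 0.586 -0.401  0.045] [ 0.56  -0.428  0.035]
used 120 [ 0.421 -0.441  0.026] [ 0.466 -0.395  0.044] [ 0.443 -0.418  0.035]
fill 168 [ 0.532 -0.457  0.025] [ 0.588 -0.402  0.042] [ 0.56  -0.43   0.034]
brown 158 [ 0.678 -0.48   0.025] [ 0.721 -0.436  0.06 ] [ 0.699 -0.458  0.043]
loaded 83 [ 0.54  -0.061  0.092] [ 0.616 -0.004  0.111] [ 0.578 -0.033  0.101]
```

View pics/c1.png

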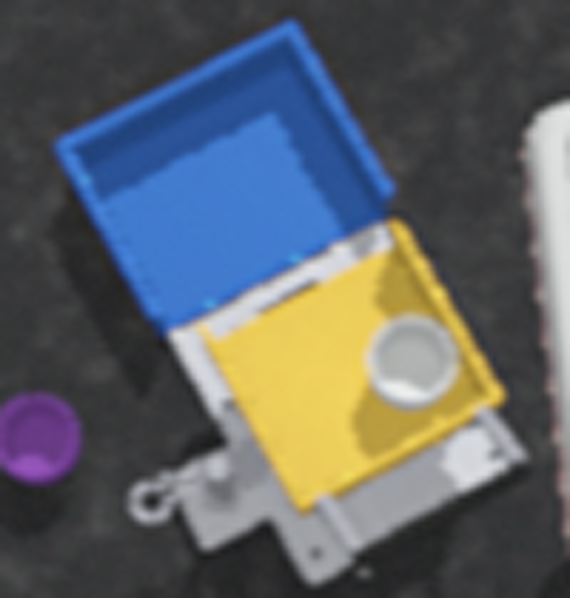

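View pics/c2.png

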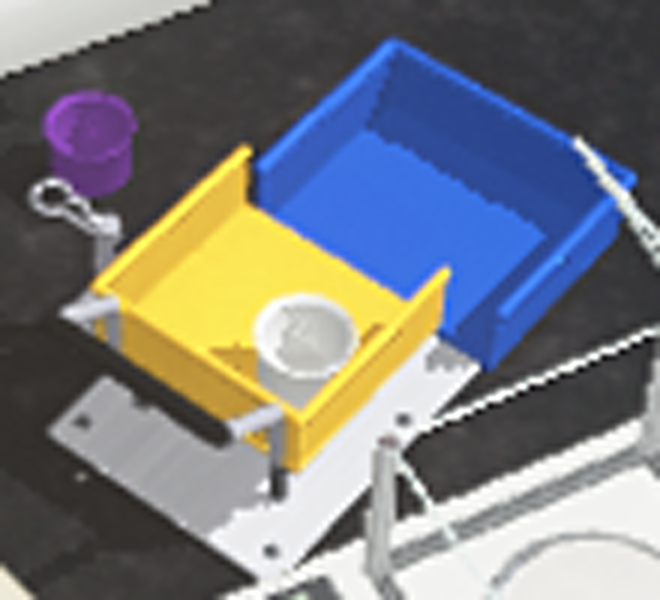

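View pics/c3.png

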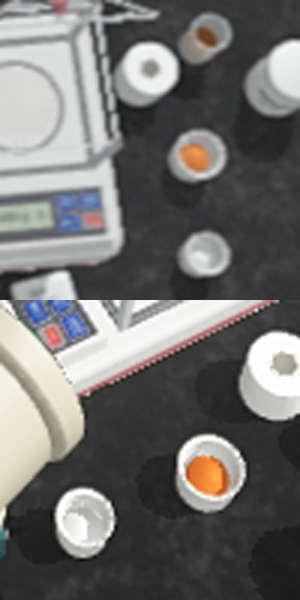

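Run:
```python
from h import *
P=[load('top'),load('scene')]
Y=[];B=[];K=[]
for p in P:
    c=cloud(p); h=cv2.cvtColor(p['color'],cv2.COLOR_RGB2HSV); 
    roi=(c[...,0]>.35)&(c[...,0]<.8)&(c[...,1]>-.15)&(c[...,1]<.25)&(p['depth']>0)
    y=roi&(h[...,0]>18)&(h[...,0]<30)&(h[...,1]>150)&(c[...,2]>.055)&(c[...,2]<.115)
    b=roi&(h[...,0]>105)&(h[...,0]<118)&(h[...,1]>150)&(c[...,2]>.0)&(c[...,2]<.06)
    for n,m,th in (('Y',y,.095),('B',b,.04)):
        q=c[m]; r=cv2.minAreaRect(q[:,:2].astype(np.float32)*1000); print(n,len(q),r, 'z',np.percentile(q[:,2],[1,10,50,90,99]).round(3))
        top=q[q[:,2]>th]; 
        if len(top)>5: print('  tops',cv2.minAreaRect(top[:,:2].astype(np.float32)*1000))
    Y.append(c[y]);B.append(c[b])
for n,A in(('Y',Y),('B',B)):
    q=np.vstack(A); print(n,cv2.minAreaRect(q[:,:2].astype(np.float32)*1000))
# black bar, eye from scene
p=P[1];c=cloud(p)
m=(c[...,2]>.11)&(c[...,2]<.16)&(c[...,0]>.38)&(c[...,0]<.6)&(c[...,1]>-.1)&(c[...,1]<.2)&(p['color'].max(-1)<70)
print('bar',m.sum(),c[m].mean(0) if m.any() else 0,c[m].min(0),c[m].max(0))
for z in (.074,):
  print('eye scene',plane(p,290+50/6,170+197/6,z),'top',plane(P[0],270+152/5.7,130+500/5.7,z))
```

```text
Y 1014 ((575.64453125, 5.820060729980469), (121.17511749267578, 131.03866577148438), 23.702497482299805) z [0.057 0.059 0.063 0.102 0.107]
  tops ((575.64453125, 5.820060729980469), (121.17511749267578, 131.03866577148438), 23.702497482299805)
B 1769 ((719.6871948242188, 64.60189819335938), (129.1177978515625, 179.6764373779297), 23.62455940246582) z [0.001 0.003 0.007 0.049 0.055]
  tops ((717.790283203125, 70.16000366210938), (128.10986328125, 167.96328735351562), 23.50112533569336)
Y 1165 ((570.8074340820312, 15.505577087402344), (124.86994934082031, 156.8318328857422), 23.641572952270508) z [0.058 0.06  0.069 0.103 0.107]
  tops ((572.6317749023438, 4.3611602783203125), (119.23123168945312, 135.37713623046875), 23.225502014160156)
B 1813 ((727.4476318359375, 86.70426940917969), (169.0147705078125, 195.86997985839844), 23.555137634277344) z [0.001 0.004 0.008 0.049 0.054]
  tops ((716.7841796875, 67.14431762695312), (131.22579956054688, 168.9582061767578), 24.005741119384766)
Y ((570.8074340820312, 15.505577087402344), (124.86994934082031, 156.8318328857422), 23.641572952270508)
B ((729.0546875, 82.47590637207031), (168.989501953125, 204.92698669433594), 23.37363624572754)
bar 136 [ 0.47831383 -0.03747404  0.13201973] [ 0.45403232 -0.09012761  0.12386231] [0.50259239 0.01621474 0.13703533]
eye scene [0.51081487 0.12599495 0.074     ] top [0.51070442 0.12534561 0.074     ]
```

Measurements so far, which agree with each other:
- Used cup at (0.444,-0.4175).
- Dock yaw about 23.6°, axle origin about (0.617,0.024).
- The bar predicted from that, (0.480,-0.036), matches the measured (0.478,-0.0375).
- The clip eye in the dock frame is at about (-57,135) mm, as expected.

I'll move above the used cup.

Emit:
{"name": "send_rows", "arguments": {
  "deltas": [
    {"dp": [0.15, 0.08, -0.05], "rotation": [0, 0, 0]},
    {"dp": [0.4, 0.2, -0.1], "rotation": [0, 0, 0]},
    {"dp": [0.65, 0.35, -0.2], "rotation": [0, 0, 0]},
    {"dp": [0.85, 0.45, -0.25], "rotation": [0, 0, 0]},
    {"dp": [0.95, 0.5, -0.3], "rotation": [0, 0, 0]}
  ],
  "fingers": -1,
  "grip_force": 20
}}

```text
clock: 1.52
position: [0.3695, -0.4545, 0.2138]
ee_rot: [-0.0, 0.974, 0.227, 0.001]
contact_force: [-0.7, 0.1, 0.0]
width: 0.0856
```

Run:
```python
from h import *
t=load('top'); print(plane(t,342.3,192.8,.101), plane(load('scene'),290+306/6,170+338/6,.101))
s=monitor.get_state(); print(s['clock'],s['position'],s['ee_rot'])
O=np.array([.617,.024]);a=np.deg2rad(23.6);R=np.array([[np.cos(a),-np.sin(a)],[np.sin(a),np.cos(a)]])
print((plane(t,342.3,192.8,.101)[:2]-O)@R)
p=get('wrist');save(p,'w0.png')
```

```text
[ 0.57471905 -0.03163069  0.101     ] [ 0.57521264 -0.03477202  0.101     ]
1.5167 [ 0.36949676 -0.45452743  0.2138034 ] [-3.97150889e-04  9.73910283e-01  2.26932111e-01  6.48356140e-04]
[-0.06101638 -0.03405075]
```

Emit:
{"name": "send_rows", "arguments": {
  "deltas": [
    {"dp": [0.15, 0.08, -0.15], "rotation": [0, 0, 0]},
    {"dp": [0.35, 0.18, -0.4], "rotation": [0, 0, 0]},
    {"dp": [0.52, 0.26, -0.65], "rotation": [0, 0, 0]},
    {"dp": [0.6, 0.3, -0.85], "rotation": [0, 0, 0]},
    {"dp": [0.62, 0.31, -0.92], "rotation": [0, 0, 0]},
    {"dp": [0.62, 0.31, -0.92], "rotation": [0, 0, 0]}
  ]
}}

```text
clock: 2.07
position: [0.4404, -0.4182, 0.1016]
ee_rot: [-0.002, 0.974, 0.226, -0.002]
contact_force: [-1.4, 0.3, 0.2]
width: 0.0859
```

Run:
```python
from h import *
p=get('wrist');save(p,'w1.png')
s=monitor.get_state(); print(s['clock'],s['position'],s['ee_rot'])
c=cloud(p); m=(c[...,2]>.025)&(c[...,2]<.045)&(np.hypot(c[...,0]-.444,c[...,1]+.418)<.04)
q=c[m]; print(len(q),q.min(0),q.max(0),(q.min(0)+q.max(0))/2)
```

```text
2.1167 [ 0.44071725 -0.41952042  0.10347177] [-4.99764574e-04  9.74105366e-01  2.26092589e-01 -7.91665618e-04]
2024 [ 0.42326848 -0.44166439  0.02501012] [ 0.47021199 -0.39488816  0.0398528 ] [ 0.44674024 -0.41827627  0.03243146]
```

View pics/w1.png

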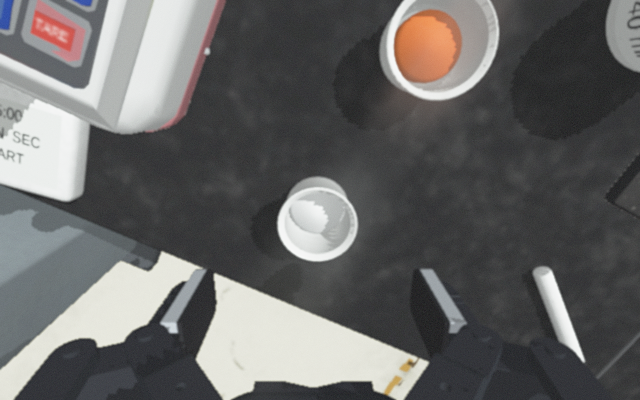

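The wrist view shows the empty cup at (318,225) and the orange cup well clear at (440,45). I'll descend and grip.

Emit:
{"name": "send_rows", "arguments": {
  "deltas": [
    {"dp": [0.035, 0.005, -0.15], "rotation": [0, 0, 0]},
    {"dp": [0.035, 0.005, -0.35], "rotation": [0, 0, 0]},
    {"dp": [0.035, 0.005, -0.5], "rotation": [0, 0, 0]},
    {"dp": [0.035, 0.005, -0.6], "rotation": [0, 0, 0]},
    {"dp": [0.035, 0.005, -0.65], "rotation": [0, 0, 0]},
    {"dp": [0.035, 0.005, -0.65], "rotation": [0, 0, 0]}
  ]
}}

```text
clock: 2.62
position: [0.445, -0.4197, 0.0264]
ee_rot: [0.0, 0.974, 0.225, -0.0]
contact_force: [-0.6, 0.5, 0.4]
width: 0.0853
```

Emit:
{"name": "send_rows", "arguments": {
  "deltas": [
    {"dp": [0, 0, 0], "rotation": [0, 0, 0]},
    {"dp": [0, 0, 0], "rotation": [0, 0, 0]},
    {"dp": [0, 0, 0], "rotation": [0, 0, 0]},
    {"dp": [0, 0, 0], "rotation": [0, 0, 0]},
    {"dp": [0, 0, 0], "rotation": [0, 0, 0]},
    {"dp": [0, 0, 0], "rotation": [0, 0, 0]},
    {"dp": [0, 0, 0], "rotation": [0, 0, 0]},
    {"dp": [0, 0, 0], "rotation": [0, 0, 0]}
  ],
  "fingers": 1,
  "grip_force": 20
}}

```text
clock: 3.28
position: [0.4463, -0.4193, 0.0275]
ee_rot: [0.001, 0.974, 0.226, 0.0]
contact_force: [-0.7, 0.2, 4.9]
width: 0.0442
```

Emit:
{"name": "send_rows", "arguments": {
  "deltas": [
    {"dp": [0, 0, 0.1], "rotation": [0, 0, 0]},
    {"dp": [0, 0, 0.3], "rotation": [0, 0, 0]},
    {"dp": [0, 0.02, 0.55], "rotation": [0, 0, 0.1]},
    {"dp": [0, 0.05, 0.8], "rotation": [0, 0, 0.3]},
    {"dp": [0, 0.1, 1], "rotation": [0, 0, 0.5]},
    {"dp": [-0.05, 0.2, 1], "rotation": [0, 0, 0.7]}
  ]
}}

```text
clock: 3.78
position: [0.4431, -0.3982, 0.152]
ee_rot: [0.006, 0.919, 0.394, 0.002]
contact_force: [1.0, 0.9, -0.4]
width: 0.0441
```

Run:
```python
from h import *
p=get('wrist');save(p,'w2.png')
s=monitor.get_state(); print(s['clock'],s['position'],s['width'],s['contact_force'])
```

```text
3.8333 [ 0.43993208 -0.39330643  0.14944097] 0.04413998617441329 [-2.11028832  3.98923791 -0.76008884]
```

View pics/w2.png

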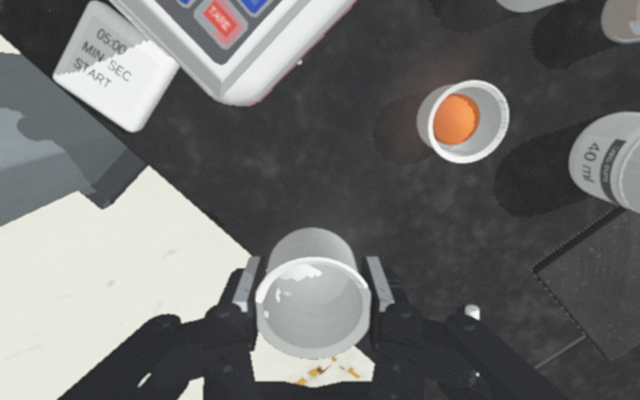

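The cup is held, at (312,300) in the wrist view. I'll carry it up, keeping in front of the balance.

Emit:
{"name": "send_rows", "arguments": {
  "deltas": [
    {"dp": [-0.05, 0.05, 0.2], "rotation": [0, 0, 0.15]},
    {"dp": [-0.1, 0.15, 0.45], "rotation": [0, 0, 0.35]},
    {"dp": [-0.15, 0.35, 0.7], "rotation": [0, 0, 0.55]},
    {"dp": [-0.2, 0.6, 0.88], "rotation": [0, 0, 0.75]},
    {"dp": [-0.25, 0.85, 0.95], "rotation": [0, 0, 0.9]}
  ]
}}

```text
clock: 4.25
position: [0.4104, -0.2929, 0.2628]
ee_rot: [0.003, 0.809, 0.588, 0.0]
contact_force: [0.1, 0.9, 0.2]
width: 0.044
```

Emit:
{"name": "send_rows", "arguments": {
  "deltas": [
    {"dp": [0, 0.25, 0], "rotation": [0, 0, 0.2]},
    {"dp": [0, 0.5, 0], "rotation": [0, 0, 0.4]},
    {"dp": [0, 0.75, 0], "rotation": [0, 0, 0.6]},
    {"dp": [0, 1, 0], "rotation": [0, 0, 0.8]}
  ]
}}

```text
clock: 4.58
position: [0.4091, -0.171, 0.2595]
ee_rot: [-0.0, 0.676, 0.737, -0.0]
contact_force: [0.7, 0.8, -0.4]
width: 0.0438
```

Emit:
{"name": "send_rows", "arguments": {
  "deltas": [
    {"dp": [0.05, 0.25, 0], "rotation": [0, 0, 0.2]},
    {"dp": [0.15, 0.5, 0], "rotation": [0, 0, 0.35]},
    {"dp": [0.35, 0.75, 0], "rotation": [0, 0, 0.5]},
    {"dp": [0.55, 0.95, 0], "rotation": [0, 0, 0.6]},
    {"dp": [0.7, 1, 0], "rotation": [0, 0, 0.66]}
  ]
}}

```text
clock: 5.0
position: [0.4945, -0.0488, 0.2597]
ee_rot: [-0.001, 0.545, 0.839, 0.001]
contact_force: [-0.2, -1.0, -0.2]
width: 0.044
```

Run:
```python
from h import *
s=monitor.get_state(); print(s['clock'],s['position'],s['ee_rot'],s['width'],s['qpos'])
from scipy.spatial.transform import Rotation as R
q=s['ee_rot'];y=R.from_quat([q[1],q[2],q[3],q[0]]).apply([0,1,0]);print(np.degrees(np.arctan2(y[1],y[0])))
```

```text
5.0 [ 0.4944729  -0.04876296  0.25965048] [-5.89375475e-04  5.44850709e-01  8.38532249e-01  1.01230107e-03] 0.04403029069512423 [-0.24004573  0.15226349  1.64665143  0.00236104  1.34312326 -0.65895246]
23.970961256704562
```

Emit:
{"name": "send_rows", "arguments": {
  "deltas": [
    {"dp": [0.15, 0.15, 0], "rotation": [0, 0, 0]},
    {"dp": [0.35, 0.4, -0.1], "rotation": [0, 0, 0]},
    {"dp": [0.55, 0.6, -0.3], "rotation": [0, 0, 0]},
    {"dp": [0.63, 0.7, -0.5], "rotation": [0, 0, 0]},
    {"dp": [0.65, 0.72, -0.7], "rotation": [0, 0, 0]},
    {"dp": [0.65, 0.72, -0.7], "rotation": [0, 0, 0]},
    {"dp": [0.65, 0.72, -0.7], "rotation": [0, 0, 0]}
  ]
}}

```text
clock: 5.58
position: [0.5704, 0.034, 0.1743]
ee_rot: [-0.002, 0.546, 0.838, -0.001]
contact_force: [-0.8, -0.5, -0.8]
width: 0.0442
```

Run:
```python
from h import *
s=monitor.get_state(); print(s['clock'],s['position'])
p=get('wrist');save(p,'w3.png');p=get('scene')
cv2.imwrite('pics/s3.png',cv2.resize(cv2.cvtColor(p['color'][150:280,270:420],cv2.COLOR_RGB2BGR),None,fx=4,fy=4,interpolation=cv2.INTER_CUBIC))
```

```text
5.5833 [0.57042183 0.03404495 0.1742747 ]
```

View pics/w3.png

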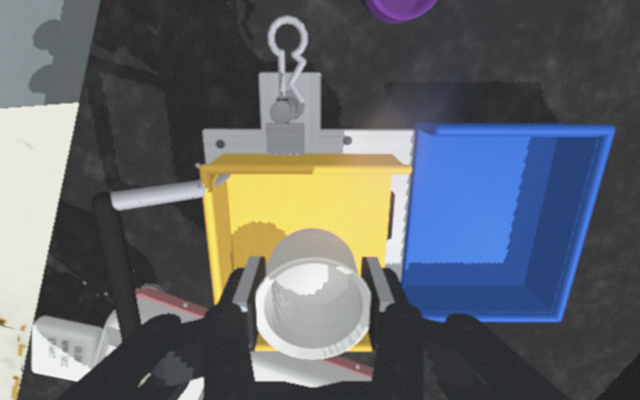

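View pics/s3.png

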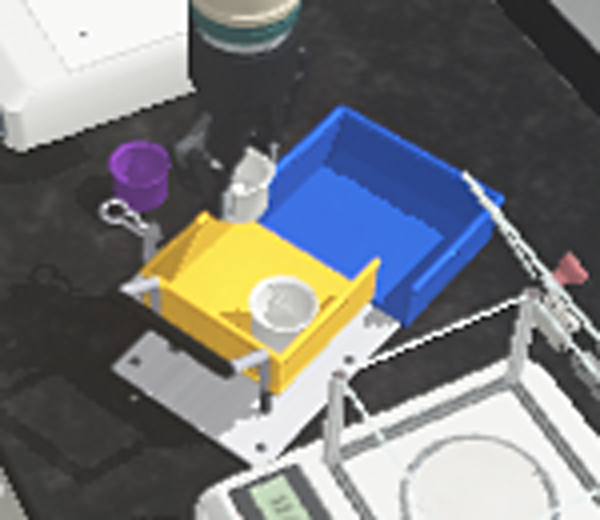

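The cup hangs over the free left half of the hopper, with the purple lookalike and the clip untouched. I'll lower it.

Emit:
{"name": "send_rows", "arguments": {
  "deltas": [
    {"dp": [0.01, 0.01, -0.1], "rotation": [0, 0, 0]},
    {"dp": [0.01, 0.01, -0.25], "rotation": [0, 0, 0]},
    {"dp": [0.01, 0.01, -0.4], "rotation": [0, 0, 0]},
    {"dp": [0.01, 0.01, -0.53], "rotation": [0, 0, 0]},
    {"dp": [0.01, 0.01, -0.62], "rotation": [0, 0, 0]},
    {"dp": [0.01, 0.01, -0.67], "rotation": [0, 0, 0]},
    {"dp": [0.01, 0.01, -0.7], "rotation": [0, 0, 0]},
    {"dp": [0.01, 0.01, -0.7], "rotation": [0, 0, 0]},
    {"dp": [0.01, 0.01, -0.7], "rotation": [0, 0, 0]}
  ]
}}

```text
clock: 6.43
position: [0.5736, 0.0349, 0.0928]
ee_rot: [0.001, 0.546, 0.838, 0.0]
contact_force: [0.6, 0.1, -0.5]
width: 0.0436
```

Run:
```python
from h import *
s=monitor.get_state(); print(s['clock'],s['position'],s['contact_force'])
p=get('scene')
cv2.imwrite('pics/s4.png',cv2.resize(cv2.cvtColor(p['color'][150:280,270:420],cv2.COLOR_RGB2BGR),None,fx=4,fy=4,interpolation=cv2.INTER_CUBIC))
```

```text
6.4333 [0.57355372 0.03486716 0.09279635] [ 0.55727157  0.13244982 -0.47312301]
```

View pics/s4.png

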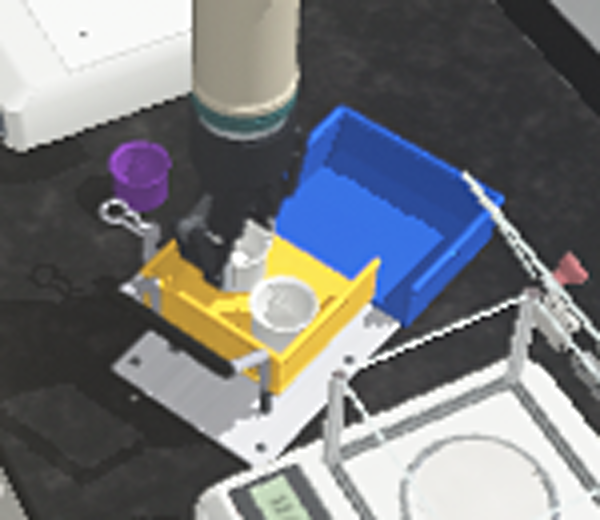

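Emit:
{"name": "send_rows", "arguments": {
  "deltas": [
    {"dp": [0, 0, -0.015], "rotation": [0, 0, 0]},
    {"dp": [0, 0, -0.025], "rotation": [0, 0, 0]},
    {"dp": [0, 0, -0.025], "rotation": [0, 0, 0]}
  ]
}}

```text
clock: 6.73
position: [0.5735, 0.0349, 0.0896]
ee_rot: [0.001, 0.546, 0.838, 0.0]
contact_force: [-0.3, -0.3, 2.5]
width: 0.0442
```

Emit:
{"name": "send_rows", "arguments": {
  "deltas": [
    {"dp": [0, 0, 0], "rotation": [0, 0, 0]},
    {"dp": [0, 0, 0], "rotation": [0, 0, 0]},
    {"dp": [0, 0, 0], "rotation": [0, 0, 0]},
    {"dp": [0, 0, 0], "rotation": [0, 0, 0]}
  ],
  "fingers": -0.5
}}

```text
clock: 7.07
position: [0.5727, 0.0351, 0.0887]
ee_rot: [-0.0, 0.546, 0.838, -0.0]
contact_force: [-0.8, 0.1, -0.3]
width: 0.0641
```

Emit:
{"name": "send_rows", "arguments": {
  "deltas": [
    {"dp": [0, 0, 0.1], "rotation": [0, 0, 0]},
    {"dp": [0, 0, 0.25], "rotation": [0, 0, 0]},
    {"dp": [0, 0, 0.45], "rotation": [0, 0, 0]},
    {"dp": [0, 0, 0.7], "rotation": [0, 0, 0]},
    {"dp": [0, 0, 0.9], "rotation": [0, 0, 0]},
    {"dp": [0, 0, 0.95], "rotation": [0, 0, 0]}
  ]
}}

```text
clock: 7.57
position: [0.5752, 0.035, 0.2072]
ee_rot: [0.003, 0.546, 0.838, 0.002]
contact_force: [0.4, 0.0, 0.6]
width: 0.0638
```

Run:
```python
from h import *
s=monitor.get_state(); print(s['clock'],s['position'],s['contact_force'],s['width'])
p=get('wrist');save(p,'w5.png')
c=cloud(p); 
h=cv2.cvtColor(p['color'],cv2.COLOR_RGB2HSV)
y=(h[...,0]>18)&(h[...,0]<30)&(h[...,1]>150)&(c[...,2]>.09)&(c[...,2]<.112)
print('Y',cv2.minAreaRect(c[y][:,:2].astype(np.float32)*1000))
p=get('scene')
cv2.imwrite('pics/s5.png',cv2.resize(cv2.cvtColor(p['color'][150:280,270:420],cv2.COLOR_RGB2BGR),None,fx=4,fy=4,interpolation=cv2.INTER_CUBIC))
```

```text
7.5667 [0.57515696 0.03501284 0.20716533] [0.44467817 0.04574187 0.60046026] 0.06382328845585801
Y ((578.2987670898438, 6.77459716796875), (121.71991729736328, 135.53512573242188), 24.578643798828125)
```

View pics/w5.png

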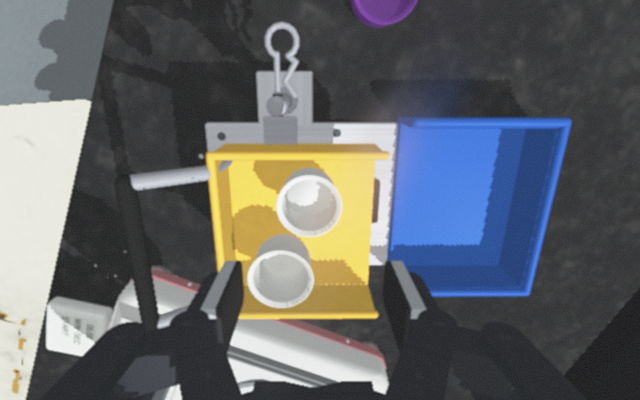

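View pics/s5.png

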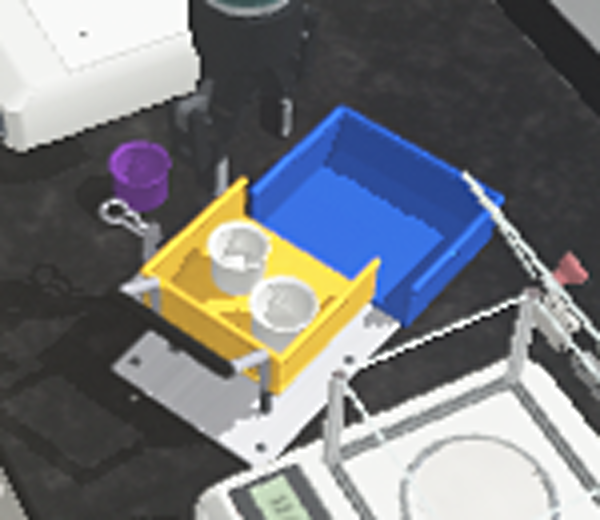

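Both cups stand upright and apart: wrist (310,203) and (280,275). I'll go over the handle bar with the opening narrowed.

Emit:
{"name": "send_rows", "arguments": {
  "deltas": [
    {"dp": [-0.1, -0.1, 0], "rotation": [0, 0, 0]},
    {"dp": [-0.3, -0.25, 0], "rotation": [0, 0, 0]},
    {"dp": [-0.55, -0.42, -0.05], "rotation": [0, 0, 0]},
    {"dp": [-0.7, -0.54, -0.08], "rotation": [0, 0, 0]},
    {"dp": [-0.79, -0.59, -0.1], "rotation": [0, 0, 0]},
    {"dp": [-0.79, -0.59, -0.1], "rotation": [0, 0, 0]},
    {"dp": [-0.79, -0.59, -0.1], "rotation": [0, 0, 0]}
  ],
  "fingers": -0.1
}}

```text
clock: 8.25
position: [0.4782, -0.0355, 0.1903]
ee_rot: [-0.0, 0.547, 0.837, 0.0]
contact_force: [0.2, -0.2, 0.1]
width: 0.0474
```

Run:
```python
from h import *
s=monitor.get_state(); print(s['clock'],s['position'],s['contact_force'],s['width'])
p=get('wrist');save(p,'w6.png')
c=cloud(p)
m=(c[...,2]>.118)&(c[...,2]<.145)&(p['color'].max(-1)<80)&(np.hypot(c[...,0]-.479,c[...,1]+.037)<.06)
q=c[m];print(len(q),q.min(0),q.max(0),np.median(q,0));r=cv2.minAreaRect(q[:,:2].astype(np.float32)*1000);print(r)
```

```text
8.25 [ 0.47822074 -0.03553266  0.19025111] [ 0.19760338 -0.16824798  0.08669786] 0.04738907247522575
3451 [ 0.45578876 -0.0850922   0.12652715] [0.50745384 0.01788604 0.13528967] [ 0.47822865 -0.02568878  0.1325926 ]
((481.90191650390625, -33.83421325683594), (11.887639045715332, 112.27973175048828), 23.39865493774414)
```

View pics/w6.png

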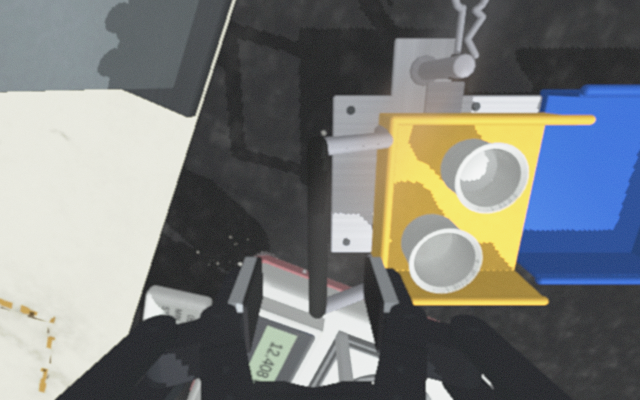

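Emit:
{"name": "send_rows", "arguments": {
  "deltas": [
    {"dp": [0.02, 0.01, -0.1], "rotation": [0, 0, 0]},
    {"dp": [0.02, 0.01, -0.25], "rotation": [0, 0, 0]},
    {"dp": [0.02, 0.01, -0.4], "rotation": [0, 0, 0]},
    {"dp": [0.02, 0.01, -0.5], "rotation": [0, 0, 0]},
    {"dp": [0.02, 0.01, -0.54], "rotation": [0, 0, 0]},
    {"dp": [0.02, 0.01, -0.54], "rotation": [0, 0, 0]}
  ]
}}

```text
clock: 8.8
position: [0.481, -0.0338, 0.125]
ee_rot: [-0.001, 0.546, 0.838, -0.0]
contact_force: [-0.2, -0.5, -0.1]
width: 0.0469
```

Emit:
{"name": "send_rows", "arguments": {
  "deltas": [
    {"dp": [0, 0, 0], "rotation": [0, 0, 0]},
    {"dp": [0, 0, 0], "rotation": [0, 0, 0]},
    {"dp": [0, 0, 0], "rotation": [0, 0, 0]},
    {"dp": [0, 0, 0], "rotation": [0, 0, 0]},
    {"dp": [0, 0, 0], "rotation": [0, 0, 0]},
    {"dp": [0, 0, 0], "rotation": [0, 0, 0]},
    {"dp": [0, 0, 0], "rotation": [0, 0, 0]},
    {"dp": [0, 0, 0], "rotation": [0, 0, 0]}
  ],
  "fingers": 1,
  "grip_force": 40
}}

```text
clock: 9.47
position: [0.4808, -0.0348, 0.127]
ee_rot: [0.001, 0.546, 0.838, 0.0]
contact_force: [-2.3, -1.5, 5.6]
width: 0.0106
```

Run:
```python
from h import *
s=monitor.get_state(); print(s['clock'],s['position'],s['contact_force'],s['width'])
# arc plan: bar pos relative start as function of theta, in shares
ex=np.array([np.cos(np.deg2rad(23.6)),np.sin(np.deg2rad(23.6))]); b=np.array([-.150,.098])
for th in np.arange(0,1.01,.05):
    c,s_=np.cos(th),np.sin(th); r=np.array([c*b[0]+s_*b[1],-s_*b[0]+c*b[1]])-b
    d=np.r_[ex*r[0],r[1]]; print(round(th,2),(d/.12).round(3),(d).round(4))
```

```text
9.4667 [ 0.48078491 -0.03483561  0.12701246] [-2.27555404 -1.50278658  5.5712984 ] 0.010613580667180426
0.0 [0. 0. 0.] [0. 0. 0.]
0.05 [0.039 0.017 0.061] [0.0047 0.002  0.0074]
0.1 [0.08  0.035 0.121] [0.0097 0.0042 0.0145]
0.15 [0.125 0.054 0.178] [0.015  0.0065 0.0213]
0.2 [0.172 0.075 0.232] [0.0206 0.009  0.0278]
0.25 [0.221 0.096 0.284] [0.0265 0.0116 0.0341]
0.3 [0.272 0.119 0.333] [0.0327 0.0143 0.04  ]
0.35 [0.326 0.142 0.379] [0.0391 0.0171 0.0455]
0.4 [0.382 0.167 0.422] [0.0458 0.02   0.0507]
0.45 [0.44  0.192 0.462] [0.0527 0.023  0.0555]
0.5 [0.499 0.218 0.499] [0.0599 0.0262 0.0599]
0.55 [0.56  0.245 0.533] [0.0672 0.0294 0.064 ]
0.6 [0.623 0.272 0.563] [0.0747 0.0326 0.0676]
0.65 [0.686 0.3   0.59 ] [0.0824 0.036  0.0708]
0.7 [0.751 0.328 0.613] [0.0902 0.0394 0.0736]
0.75 [0.817 0.357 0.633] [0.0981 0.0429 0.076 ]
0.8 [0.884 0.386 0.649] [0.1061 0.0464 0.0779]
0.85 [0.952 0.416 0.661] [0.1142 0.0499 0.0794]
0.9 [1.02  0.445 0.67 ] [0.1224 0.0535 0.0804]
0.95 [1.088 0.475 0.675] [0.1305 0.057  0.081 ]
1.0 [1.156 0.505 0.676] [0.1388 0.0606 0.0812]
```

Emit:
{"name": "send_rows", "arguments": {
  "deltas": [
    {"dp": [0.02, 0.01, 0.03], "rotation": [0, 0, 0]},
    {"dp": [0.06, 0.025, 0.09], "rotation": [0, 0, 0]},
    {"dp": [0.1, 0.045, 0.15], "rotation": [0, 0, 0]},
    {"dp": [0.15, 0.065, 0.205], "rotation": [0, 0, 0]},
    {"dp": [0.2, 0.085, 0.26], "rotation": [0, 0, 0]},
    {"dp": [0.25, 0.11, 0.31], "rotation": [0, 0, 0]},
    {"dp": [0.3, 0.13, 0.355], "rotation": [0, 0, 0]},
    {"dp": [0.355, 0.155, 0.4], "rotation": [0, 0, 0]},
    {"dp": [0.41, 0.18, 0.44], "rotation": [0, 0, 0]},
    {"dp": [0.44, 0.192, 0.462], "rotation": [0, 0, 0]},
    {"dp": [0.44, 0.192, 0.462], "rotation": [0, 0, 0]}
  ]
}}

```text
clock: 10.38
position: [0.5319, -0.0123, 0.1836]
ee_rot: [-0.001, 0.546, 0.838, -0.002]
contact_force: [-8.4, -6.2, 9.0]
width: 0.0105
```

Run:
```python
from h import *
s=monitor.get_state(); print(s['clock'],s['position'],s['contact_force'],s['moment'],s['width'])
p=get('scene')
cv2.imwrite('pics/s7.png',cv2.resize(cv2.cvtColor(p['color'][130:280,270:420],cv2.COLOR_RGB2BGR),None,fx=4,fy=4,interpolation=cv2.INTER_CUBIC))
```

```text
10.3833 [ 0.5318532  -0.01234775  0.18357088] [-8.38934369 -6.20991191  9.03794272] [-1.00719352  1.49961264  0.01866983] 0.01053286546961831
```

View pics/s7.png

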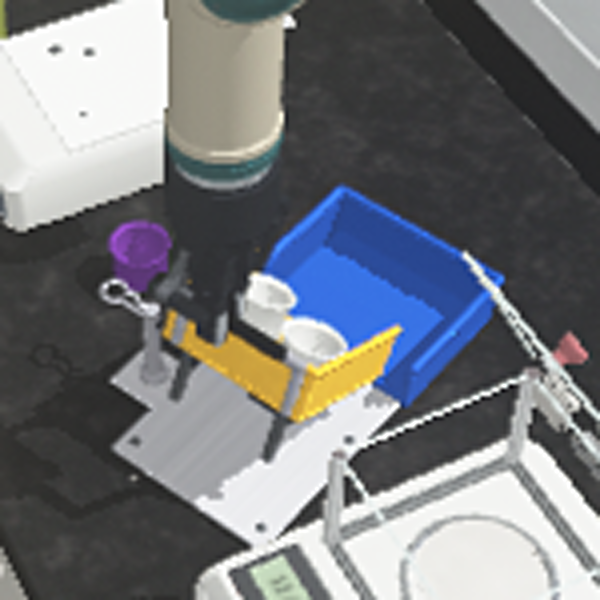

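The hopper is at about 0.45 rad and both cups are still in it. I'll keep tipping.

Emit:
{"name": "send_rows", "arguments": {
  "deltas": [
    {"dp": [0.03, 0.013, 0.02], "rotation": [0, 0, 0]},
    {"dp": [0.06, 0.026, 0.037], "rotation": [0, 0, 0]},
    {"dp": [0.09, 0.04, 0.055], "rotation": [0, 0, 0]},
    {"dp": [0.12, 0.053, 0.071], "rotation": [0, 0, 0]},
    {"dp": [0.15, 0.066, 0.087], "rotation": [0, 0, 0]},
    {"dp": [0.183, 0.08, 0.101], "rotation": [0, 0, 0]},
    {"dp": [0.215, 0.094, 0.115], "rotation": [0, 0, 0]},
    {"dp": [0.246, 0.108, 0.128], "rotation": [0, 0, 0]},
    {"dp": [0.278, 0.122, 0.14], "rotation": [0, 0, 0]},
    {"dp": [0.311, 0.136, 0.151], "rotation": [0, 0, 0]},
    {"dp": [0.311, 0.136, 0.151], "rotation": [0, 0, 0]},
    {"dp": [0.311, 0.136, 0.151], "rotation": [0, 0, 0]}
  ]
}}

```text
clock: 11.43
position: [0.5712, 0.005, 0.2016]
ee_rot: [0.001, 0.546, 0.838, 0.0]
contact_force: [-3.1, -2.4, 6.3]
width: 0.0106
```

Run:
```python
from h import *
s=monitor.get_state(); print(s['clock'],s['position'],s['contact_force'],s['moment'],s['width'])
p=get('scene')
cv2.imwrite('pics/s8.png',cv2.resize(cv2.cvtColor(p['color'][130:280,270:420],cv2.COLOR_RGB2BGR),None,fx=4,fy=4,interpolation=cv2.INTER_CUBIC))
```

```text
11.4333 [0.57124498 0.00500522 0.20155238] [-3.08425654 -2.42260731  6.29665269] [-0.37044817  0.52292937  0.02261968] 0.010561685650210501
```

View pics/s8.png

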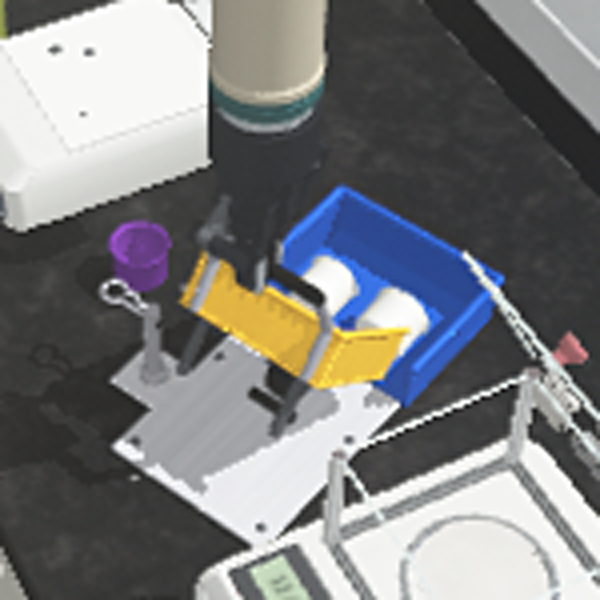

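Run:
```python
from h import *
p=get('wrist');save(p,'w9.png')
p=get('top')
cv2.imwrite('pics/t9.png',cv2.resize(cv2.cvtColor(p['color'][120:240,260:380],cv2.COLOR_RGB2BGR),None,fx=4,fy=4,interpolation=cv2.INTER_CUBIC))
```

```text
(no output)
```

View pics/w9.png

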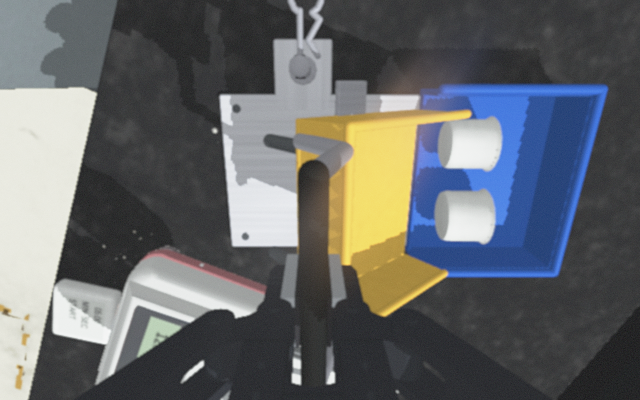

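View pics/t9.png

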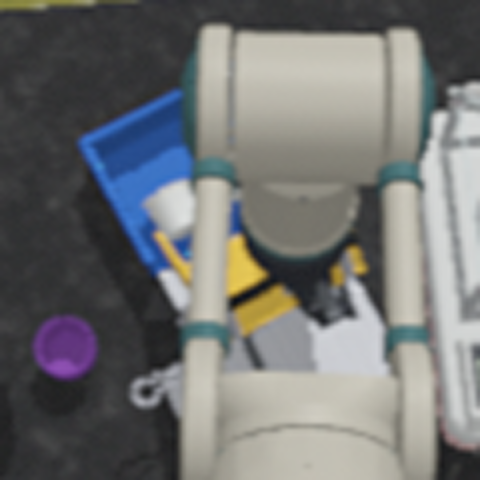

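Both cups lie in the basin, at (470,143) and (465,215) in the wrist view. I'll lower the handle back along the same arc.

Emit:
{"name": "send_rows", "arguments": {
  "deltas": [
    {"dp": [-0.03, -0.014, -0.011], "rotation": [0, 0, 0]},
    {"dp": [-0.065, -0.028, -0.023], "rotation": [0, 0, 0]},
    {"dp": [-0.128, -0.056, -0.05], "rotation": [0, 0, 0]},
    {"dp": [-0.191, -0.083, -0.08], "rotation": [0, 0, 0]},
    {"dp": [-0.252, -0.11, -0.114], "rotation": [0, 0, 0]},
    {"dp": [-0.311, -0.136, -0.151], "rotation": [0, 0, 0]},
    {"dp": [-0.369, -0.161, -0.191], "rotation": [0, 0, 0]},
    {"dp": [-0.425, -0.186, -0.234], "rotation": [0, 0, 0]},
    {"dp": [-0.479, -0.209, -0.28], "rotation": [0, 0, 0]},
    {"dp": [-0.505, -0.22, -0.304], "rotation": [0, 0, 0]},
    {"dp": [-0.53, -0.232, -0.329], "rotation": [0, 0, 0]}
  ]
}}

```text
clock: 12.5
position: [0.507, -0.0232, 0.1595]
ee_rot: [0.0, 0.546, 0.837, 0.0]
contact_force: [1.9, -1.5, -0.8]
width: 0.0104
```

Emit:
{"name": "send_rows", "arguments": {
  "deltas": [
    {"dp": [-0.025, -0.011, -0.026], "rotation": [0, 0, 0]},
    {"dp": [-0.049, -0.021, -0.052], "rotation": [0, 0, 0]},
    {"dp": [-0.073, -0.031, -0.079], "rotation": [0, 0, 0]},
    {"dp": [-0.096, -0.042, -0.106], "rotation": [0, 0, 0]},
    {"dp": [-0.119, -0.052, -0.134], "rotation": [0, 0, 0]},
    {"dp": [-0.141, -0.061, -0.163], "rotation": [0, 0, 0]},
    {"dp": [-0.162, -0.07, -0.193], "rotation": [0, 0, 0]},
    {"dp": [-0.182, -0.079, -0.223], "rotation": [0, 0, 0]},
    {"dp": [-0.205, -0.088, -0.255], "rotation": [0, 0, 0]},
    {"dp": [-0.221, -0.096, -0.284], "rotation": [0, 0, 0]},
    {"dp": [-0.221, -0.096, -0.29], "rotation": [0, 0, 0]},
    {"dp": [-0.221, -0.096, -0.29], "rotation": [0, 0, 0]}
  ]
}}

```text
clock: 13.5
position: [0.4807, -0.0347, 0.1264]
ee_rot: [0.001, 0.546, 0.838, 0.0]
contact_force: [-1.0, -3.7, 7.2]
width: 0.0104
```

Run:
```python
from h import *
s=monitor.get_state(); print(s['clock'],s['position'],s['contact_force'],s['moment'],s['width'])
p=get('scene')
cv2.imwrite('pics/s10.png',cv2.resize(cv2.cvtColor(p['color'][130:280,270:420],cv2.COLOR_RGB2BGR),None,fx=4,fy=4,interpolation=cv2.INTER_CUBIC))
```

```text
13.5 [ 0.48073935 -0.0346715   0.12639841] [-1.04764472 -3.69513487  7.19767927] [-0.49376353 -0.11572005 -0.03768761] 0.010364897939806156
```

View pics/s10.png

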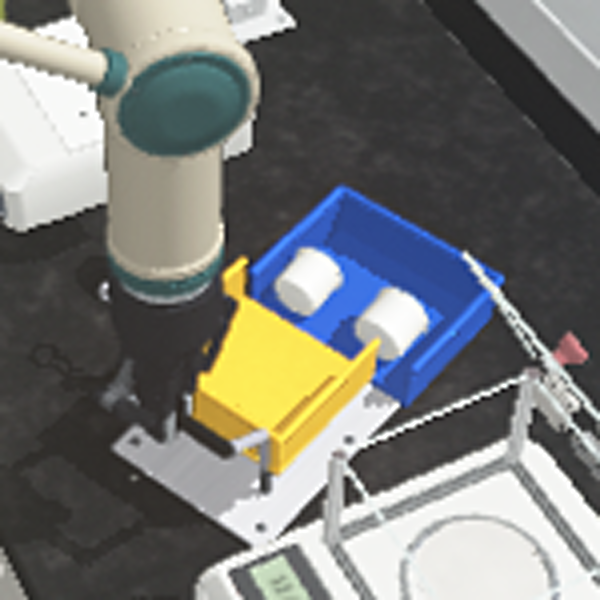

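The bar is back at its rest height (0.126 against 0.127 when first gripped) and the downward push is borne by the stop. I'll release and rise.

Emit:
{"name": "send_rows", "arguments": {
  "deltas": [
    {"dp": [0, 0, 0], "rotation": [0, 0, 0]},
    {"dp": [0, 0, 0], "rotation": [0, 0, 0]},
    {"dp": [0, 0, 0], "rotation": [0, 0, 0]},
    {"dp": [0, 0, 0], "rotation": [0, 0, 0]},
    {"dp": [0, 0, 0], "rotation": [0, 0, 0]}
  ],
  "fingers": -0.1
}}

```text
clock: 13.97
position: [0.48, -0.0341, 0.125]
ee_rot: [-0.001, 0.546, 0.838, -0.0]
contact_force: [-0.6, -0.1, -0.1]
width: 0.0469
```

Emit:
{"name": "send_rows", "arguments": {
  "deltas": [
    {"dp": [0, 0, 0.1], "rotation": [0, 0, 0]},
    {"dp": [0, 0, 0.3], "rotation": [0, 0, 0]},
    {"dp": [0, 0, 0.55], "rotation": [0, 0, 0]},
    {"dp": [0, 0, 0.8], "rotation": [0, 0, 0]},
    {"dp": [-0.05, 0.1, 0.9], "rotation": [0, 0, 0]},
    {"dp": [-0.1, 0.3, 0.9], "rotation": [0, 0, 0]},
    {"dp": [-0.1, 0.6, 0.9], "rotation": [0, 0, 0]},
    {"dp": [-0.1, 0.9, 0.9], "rotation": [0, 0, 0]},
    {"dp": [-0.1, 1, 0.9], "rotation": [0, 0, 0]},
    {"dp": [-0.1, 1, 0.9], "rotation": [0, 0, 0]},
    {"dp": [-0.1, 1, 0.9], "rotation": [0, 0, 0]}
  ]
}}

```text
clock: 14.88
position: [0.4682, 0.0859, 0.2332]
ee_rot: [-0.0, 0.545, 0.838, -0.0]
contact_force: [-0.8, 0.3, 0.9]
width: 0.0469
```

Run:
```python
from h import *
s=monitor.get_state(); print(s['clock'],s['position'],s['contact_force'],s['width'])
p=get('wrist');save(p,'w11.png')
c=cloud(p)
m=(c[...,2]>.066)&(c[...,2]<.084)&(np.hypot(c[...,0]-.511,c[...,1]-.126)<.022)
q=c[m];print(len(q),q.min(0),q.max(0),(q.min(0)+q.max(0))/2)
m=(c[...,2]>.084)&(c[...,2]<.096)&(np.hypot(c[...,0]-.523,c[...,1]-.087)<.02)
q=c[m];print('pin',len(q),q.min(0),q.max(0),(q.min(0)+q.max(0))/2)
print(proj(p,[.511,.126,.074]))
```

```text
14.8833 [0.46815495 0.08594522 0.23317088] [-0.79743346  0.3184248   0.91053834] 0.046886484912008586
467 [0.501621   0.10500858 0.07265887] [0.52828554 0.13939859 0.07727735] [0.51495327 0.12220359 0.07496811]
pin 214 [0.51964982 0.08087874 0.08412149] [0.53334997 0.09439    0.09037071] [0.5264999  0.08763437 0.0872461 ]
[377.23806447 163.5368382 ]
```

View pics/w11.png

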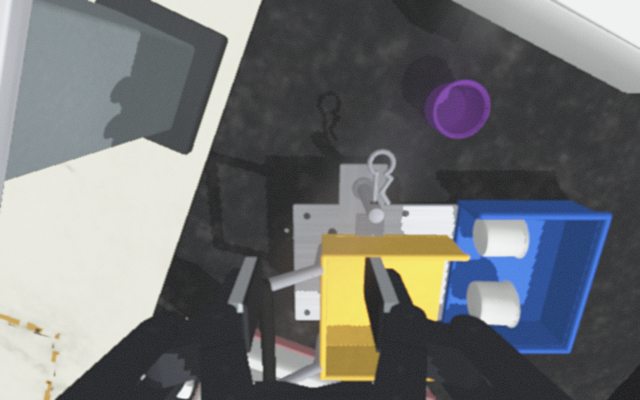

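Eye is at wrist (381,163), roughly world (0.513,0.1265). The pin's measured top (0.5265,0.0876) agrees with the model. I'll shut the fingers and go outside the eye.

Emit:
{"name": "send_rows", "arguments": {
  "deltas": [
    {"dp": [0.06, 0.15, 0], "rotation": [0, 0, 0]},
    {"dp": [0.15, 0.37, 0], "rotation": [0, 0, 0]},
    {"dp": [0.22, 0.55, 0], "rotation": [0, 0, 0]},
    {"dp": [0.24, 0.62, -0.1], "rotation": [0, 0, 0]},
    {"dp": [0.24, 0.62, -0.3], "rotation": [0, 0, 0]},
    {"dp": [0.24, 0.62, -0.5], "rotation": [0, 0, 0]},
    {"dp": [0.24, 0.62, -0.65], "rotation": [0, 0, 0]},
    {"dp": [0.24, 0.62, -0.75], "rotation": [0, 0, 0]},
    {"dp": [0.24, 0.62, -0.75], "rotation": [0, 0, 0]}
  ],
  "fingers": 1,
  "grip_force": 40
}}

```text
clock: 15.68
position: [0.4955, 0.1581, 0.1405]
ee_rot: [-0.002, 0.547, 0.837, -0.002]
contact_force: [-0.3, 0.6, 0.3]
width: -0.0
```

Run:
```python
from h import *
print(plane(load('wrist'),381,163,.074), plane(load('top'),276,207,.03))
s=monitor.get_state(); print(s['clock'],s['position'],s['contact_force'],s['width'])
p=get('wrist');save(p,'w12.png')
p=get('scene')
cv2.imwrite('pics/s12.png',cv2.resize(cv2.cvtColor(p['color'][130:280,250:400],cv2.COLOR_RGB2BGR),None,fx=4,fy=4,interpolation=cv2.INTER_CUBIC))
```

```text
[0.51366996 0.1276864  0.074     ] [0.56247573 0.19565679 0.03      ]
15.6833 [0.49554448 0.15812231 0.1405404 ] [-0.2686449   0.57467532  0.2515798 ] -2.3834451286198995e-05
```

View pics/w12.png

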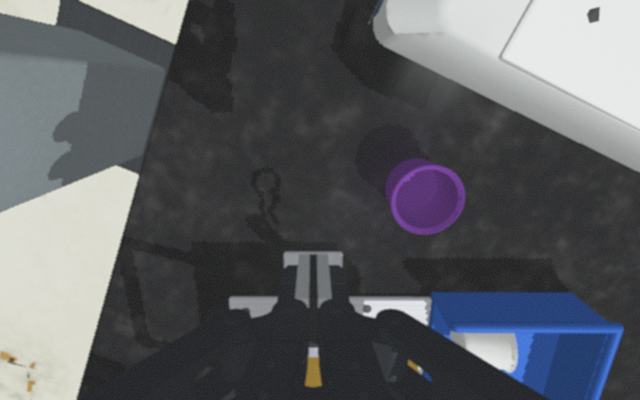

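View pics/s12.png

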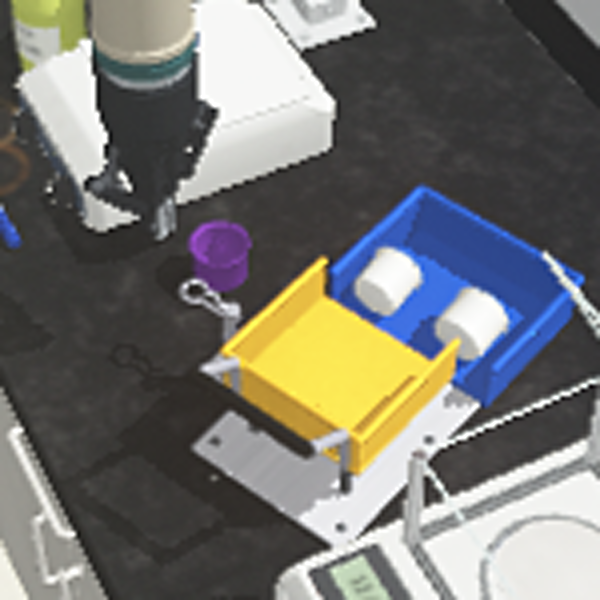

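Emit:
{"name": "send_rows", "arguments": {
  "deltas": [
    {"dp": [0.03, 0.015, -0.15], "rotation": [0, 0, 0]},
    {"dp": [0.03, 0.015, -0.35], "rotation": [0, 0, 0]},
    {"dp": [0.03, 0.015, -0.48], "rotation": [0, 0, 0]},
    {"dp": [0.03, 0.015, -0.51], "rotation": [0, 0, 0]},
    {"dp": [0.03, 0.015, -0.51], "rotation": [0, 0, 0]},
    {"dp": [0.03, 0.015, -0.51], "rotation": [0, 0, 0]}
  ]
}}

```text
clock: 16.28
position: [0.5021, 0.1616, 0.0834]
ee_rot: [0.001, 0.546, 0.837, 0.001]
contact_force: [-0.3, -0.0, 0.5]
width: 0.0001
```

Run:
```python
from h import *
s=monitor.get_state(); print(s['clock'],s['position'],s['contact_force'],s['width'])
p=get('scene')
cv2.imwrite('pics/s13.png',cv2.resize(cv2.cvtColor(p['color'][160:260,260:360],cv2.COLOR_RGB2BGR),None,fx=6,fy=6,interpolation=cv2.INTER_CUBIC))
```

```text
16.2833 [0.50205451 0.16160231 0.08342   ] [-0.31458071 -0.01416133  0.48418863] 5.5268294355526695e-05
```

View pics/s13.png

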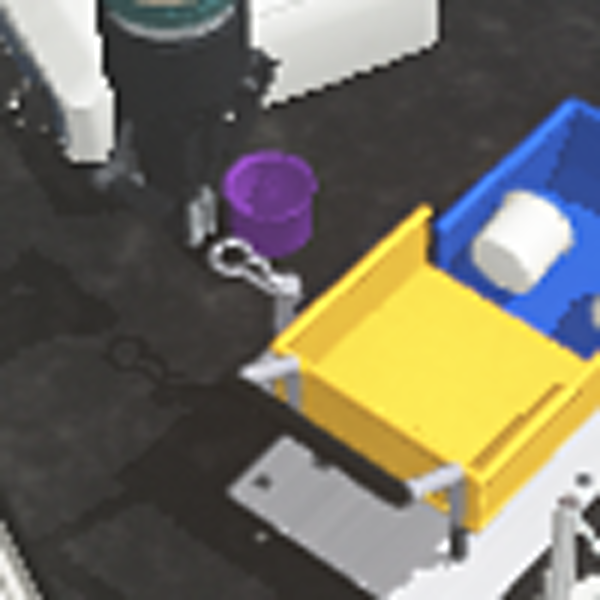

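The finger stands just outside the eye. I'll push along dock -y.

Emit:
{"name": "send_rows", "arguments": {
  "deltas": [
    {"dp": [0.017, -0.038, -0.01], "rotation": [0, 0, 0]},
    {"dp": [0.033, -0.076, -0.01], "rotation": [0, 0, 0]},
    {"dp": [0.05, -0.115, -0.01], "rotation": [0, 0, 0]},
    {"dp": [0.067, -0.153, -0.01], "rotation": [0, 0, 0]},
    {"dp": [0.067, -0.153, -0.01], "rotation": [0, 0, 0]}
  ]
}}

```text
clock: 16.75
position: [0.5097, 0.1424, 0.0814]
ee_rot: [0.0, 0.547, 0.837, 0.0]
contact_force: [0.2, -0.4, -0.2]
width: -0.0002
```

Emit:
{"name": "send_rows", "arguments": {
  "deltas": [
    {"dp": [0.01, -0.023, 0], "rotation": [0, 0, 0]},
    {"dp": [0.02, -0.046, 0], "rotation": [0, 0, 0]},
    {"dp": [0.03, -0.069, 0], "rotation": [0, 0, 0]},
    {"dp": [0.03, -0.069, 0], "rotation": [0, 0, 0]}
  ]
}}

```text
clock: 17.08
position: [0.5128, 0.1349, 0.0811]
ee_rot: [0.0, 0.546, 0.838, 0.0]
contact_force: [0.6, -0.7, -0.2]
width: -0.0002
```

Run:
```python
from h import *
s=monitor.get_state(); print(s['clock'],s['position'],s['contact_force'],s['width'])
p=get('scene')
cv2.imwrite('pics/s14.png',cv2.resize(cv2.cvtColor(p['color'][160:260,260:360],cv2.COLOR_RGB2BGR),None,fx=6,fy=6,interpolation=cv2.INTER_CUBIC))
```

```text
17.0833 [0.51280334 0.13492325 0.08107546] [ 0.62521893 -0.68556682 -0.15025167] -0.00020570470600744385
```

View pics/s14.png

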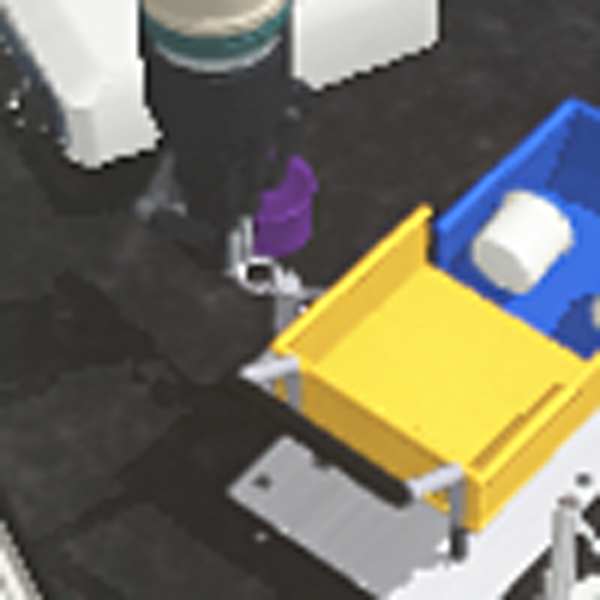

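Emit:
{"name": "send_rows", "arguments": {
  "deltas": [
    {"dp": [0.008, -0.019, 0], "rotation": [0, 0, 0]},
    {"dp": [0.017, -0.038, 0], "rotation": [0, 0, 0]},
    {"dp": [0.017, -0.038, 0], "rotation": [0, 0, 0]}
  ]
}}

```text
clock: 17.38
position: [0.5148, 0.1299, 0.0809]
ee_rot: [0.0, 0.546, 0.838, -0.0]
contact_force: [0.0, 0.2, -0.2]
width: 0.0003
```

Emit:
{"name": "send_rows", "arguments": {
  "deltas": [
    {"dp": [0.008, -0.019, 0], "rotation": [0, 0, 0]},
    {"dp": [0.017, -0.038, 0], "rotation": [0, 0, 0]},
    {"dp": [0.017, -0.038, 0], "rotation": [0, 0, 0]}
  ]
}}

```text
clock: 17.63
position: [0.5155, 0.1278, 0.0809]
ee_rot: [-0.002, 0.547, 0.837, 0.001]
contact_force: [-1.0, 7.2, 1.6]
width: 0.0002
```

Run:
```python
from h import *
s=monitor.get_state(); print(s['clock'],s['position'],s['contact_force'],s['width'])
p=get('scene')
cv2.imwrite('pics/s15.png',cv2.resize(cv2.cvtColor(p['color'][160:260,260:360],cv2.COLOR_RGB2BGR),None,fx=6,fy=6,interpolation=cv2.INTER_CUBIC))
```

```text
17.6333 [0.51548238 0.12783018 0.08086311] [-1.02837     7.24004594  1.6379    ] 0.00015052429885683668
```

View pics/s15.png

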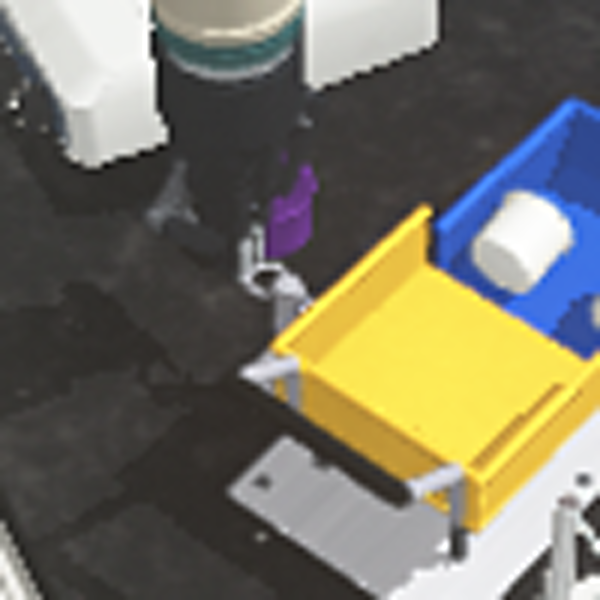

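7 N, so the bow has met the pin. I'll continue.

Emit:
{"name": "send_rows", "arguments": {
  "deltas": [
    {"dp": [0.008, -0.019, 0], "rotation": [0, 0, 0]},
    {"dp": [0.017, -0.038, 0], "rotation": [0, 0, 0]},
    {"dp": [0.017, -0.038, 0], "rotation": [0, 0, 0]}
  ]
}}

```text
clock: 17.93
position: [0.5157, 0.1272, 0.0809]
ee_rot: [-0.006, 0.549, 0.836, 0.003]
contact_force: [-6.1, 19.6, 2.9]
width: 0.0001
```

Emit:
{"name": "send_rows", "arguments": {
  "deltas": [
    {"dp": [0.008, -0.019, 0], "rotation": [0, 0, 0]},
    {"dp": [0.017, -0.038, 0], "rotation": [0, 0, 0]},
    {"dp": [0.017, -0.038, 0], "rotation": [0, 0, 0]}
  ]
}}

```text
clock: 18.18
position: [0.5158, 0.1268, 0.0808]
ee_rot: [-0.009, 0.55, 0.835, 0.006]
contact_force: [-8.6, 33.6, 5.4]
width: 0.0
```

Run:
```python
from h import *
s=monitor.get_state(); print(s['clock'],s['position'],s['contact_force'],s['width'])
p=get('scene')
cv2.imwrite('pics/s16.png',cv2.resize(cv2.cvtColor(p['color'][160:260,260:360],cv2.COLOR_RGB2BGR),None,fx=6,fy=6,interpolation=cv2.INTER_CUBIC))
```

```text
18.1833 [0.51578005 0.12679597 0.08083488] [-8.55840172 33.5592979   5.35892819] 4.1204295597826775e-05
```

View pics/s16.png

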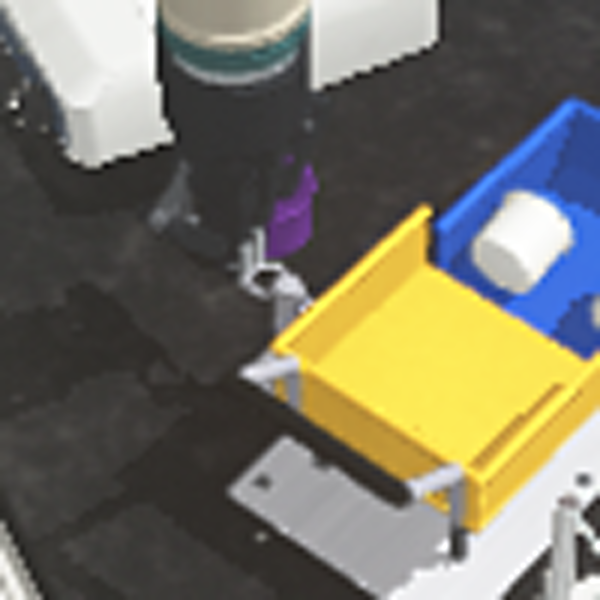

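33 N against a stop, after 37 mm of travel. The estimated gap plus stroke is 36 mm, so the clip is probably already home. I'll back off and check.

Emit:
{"name": "send_rows", "arguments": {
  "deltas": [
    {"dp": [-0.04, 0.092, 0], "rotation": [0, 0, 0]},
    {"dp": [-0.08, 0.184, 0], "rotation": [0, 0, 0]},
    {"dp": [-0.15, 0.35, 0.05], "rotation": [0, 0, 0]},
    {"dp": [-0.18, 0.42, 0.3], "rotation": [0, 0, 0]},
    {"dp": [-0.18, 0.42, 0.6], "rotation": [0, 0, 0]},
    {"dp": [-0.18, 0.42, 0.9], "rotation": [0, 0, 0]},
    {"dp": [-0.25, 0.3, 1], "rotation": [0, 0, 0]},
    {"dp": [-0.4, 0.1, 1], "rotation": [0, 0, 0]}
  ]
}}

```text
clock: 18.9
position: [0.4774, 0.1298, 0.2052]
ee_rot: [0.005, 0.545, 0.838, 0.004]
contact_force: [0.2, -2.6, -0.3]
width: 0.0003
```

Emit:
{"name": "send_rows", "arguments": {
  "deltas": [
    {"dp": [-0.1, -0.1, 0.2], "rotation": [0, 0, 0]},
    {"dp": [-0.2, -0.3, 0.3], "rotation": [0, 0, 0]},
    {"dp": [-0.3, -0.5, 0.3], "rotation": [0, 0, 0]},
    {"dp": [-0.3, -0.6, 0.3], "rotation": [0, 0, 0]},
    {"dp": [-0.3, -0.6, 0.3], "rotation": [0, 0, 0]},
    {"dp": [-0.3, -0.6, 0.3], "rotation": [0, 0, 0]}
  ]
}}

```text
clock: 19.4
position: [0.4368, 0.0563, 0.2372]
ee_rot: [0.0, 0.547, 0.837, 0.0]
contact_force: [-0.0, -0.6, 0.4]
width: -0.0
```

Run:
```python
from h import *
s=monitor.get_state(); print(s['clock'],s['position'],s['contact_force'],s['width'])
p=get('wrist');save(p,'w17.png')
p=get('scene')
cv2.imwrite('pics/s17.png',cv2.resize(cv2.cvtColor(p['color'][160:260,260:360],cv2.COLOR_RGB2BGR),None,fx=6,fy=6,interpolation=cv2.INTER_CUBIC))
for e in ([.5137,.1277,.074],[.5137+.0096,.1277-.022,.074]): print(proj(p,e),(proj(p,e)-[260,160])*6,proj(load('wrist'),e))
```

```text
19.4 [0.43680872 0.05627022 0.23720021] [-0.00530163 -0.63278456  0.35758867] -2.4895355261823555e-05
[298.93569209 202.15893895] [233.61415252 252.95363368] [429.48302686 144.46673696]
[304.67964884 205.85426712] [268.07789302 275.12560272] [426.33376166 172.42262314]
```

View pics/s17.png

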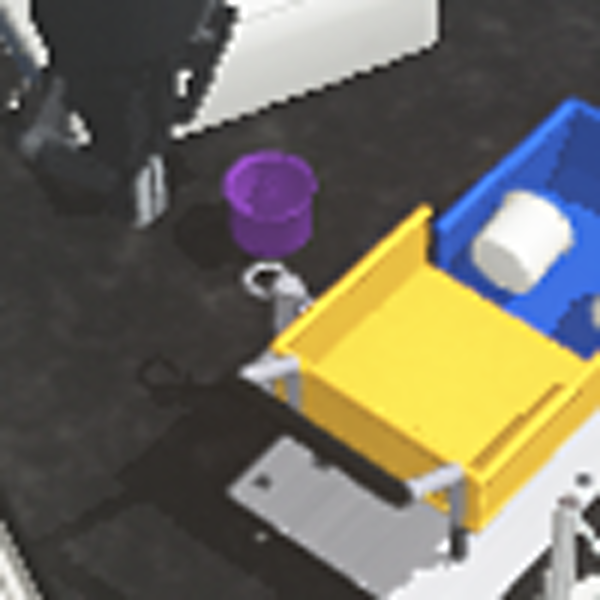

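View pics/w17.png

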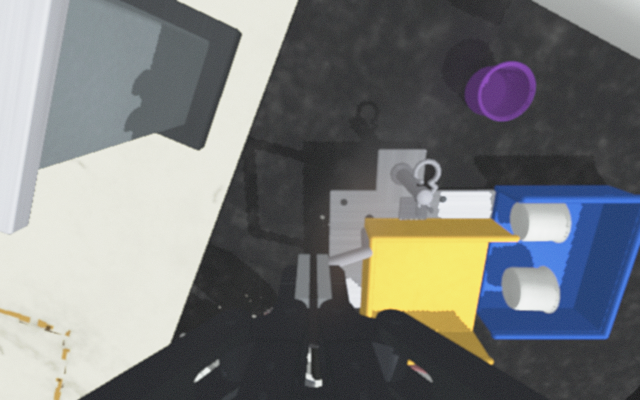

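Run:
```python
from h import *
p=load('wrist')
cv2.imwrite('pics/c18.png',cv2.resize(cv2.cvtColor(p['color'][145:225,385:465],cv2.COLOR_RGB2BGR),None,fx=7,fy=7,interpolation=cv2.INTER_CUBIC))
t=get('top'); c=cloud(t); q=c[180:201,443:466].reshape(-1,3); q=q[(q[:,2]>.025)&(q[:,2]<.06)]; print('filled',(q.min(0)+q.max(0))/2)
c=cloud(p); 
for b in [(505,195,575,245),(497,260,565,315)]:
    q=c[b[1]:b[3],b[0]:b[2]].reshape(-1,3); col=p['color'][b[1]:b[3],b[0]:b[2]].reshape(-1,3); m=(col.min(1)>120); q=q[m]; print((q.min(0)+q.max(0))/2,q[:,2].max())
```

```text
filled [ 0.55997921 -0.42849671  0.03501023]
[0.57074252 0.09826387 0.18206302] 0.3602331334901742
[0.59413878 0.06285477 0.18150371] 0.3602331334901742
```

View pics/c18.png

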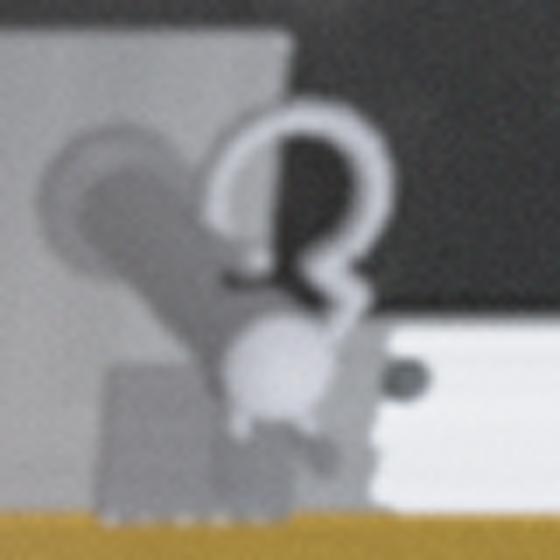

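The eye is now at wrist pixel (428,172.7), against a prediction of (426,172.4) for the full 24 mm. The leg tip shows beyond the pin. Handing in.

Run:
```python
from h import *
print(manip.sign_off()); print(monitor.get_state()['clock'])
```

```text
the job is handed in; nothing more can be done
None
the job is handed in; nothing more can be done
```

I put the used cup in the hopper beside the other one and tipped the handle to about 0.7 rad, and both cups dropped into the blue basin. Then I lowered the handle in the grip all the way down, pushed the R-clip home and handed the job in at about 19.5 s.

Last checks before handing in:
- **Cups:** both lie on their sides inside the basin in the scene and wrist pictures. My depth check of their positions failed because the pixel mask was bad, so this rests on the pictures.
- **Hopper:** it looks level. When I released the bar it was at 0.126 m, against 0.127 m when first gripped.
- **R-clip:** the eye sits within about 2 pixels of where a full 24 mm push would put it, and stayed there after I withdrew. I never saw a distinct 5–8 N phase and then a spring-over: the force read about 7 N, then rose to about 35 N against the end stop, and I backed off.
- **Orange cup:** it stands at (0.560, -0.428), unchanged to within about 2 mm.
- **Arm:** it was clear of everything, with contact force close to zero.

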